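# Push the wide tub home into the V-shaped jar steady

## Robot

A 6-joint arm with a two-finger parallel gripper is mounted at the origin on a cart in front of the work surface, level with it; the furniture and walls round the work are solid. World frame = base frame: x ahead of the robot, y to its left, z up, the work surface at z = 0. Lengths are in mm, angles in degrees, forces in N, time in s.
With the tool pointing down it reaches from about 350 to 875 mm from the base axis. Payload 4.2 kg.
Tool frame: the origin (TCP) lies on the centre line of the jaws, within the pads' length; the fingertips stand 25 mm ahead of it and the grasp point (between the pads) lies 6 mm ahead of it; z points along the fingers, y is the line along which they close (so a half turn about z gives the same grasp; the last joint's range is limited). The gripper opens to 87 mm and grips with 3 to 60 N. Pads are 19 mm wide; open, the fingers measure 117 mm over their backs; the gripper's body (75 mm by 190 mm) begins 51 mm behind the grasp point.
Start: joints at [91.65, 22.042, 0.453, 0, -68.411, -14.817], TCP at [142.333, 608.556, 247.55] pointing down, gripper open.
Joint ranges: [-179.83, 179.83], [-69.29, 118.12], [-61.27, 80.66], [-181.25, 117.63], [-171.15, -9.14], [-177.46, 177.46]. Speed limits (degrees/s): [159.86, 159.86, 180, 180, 180, 180].

## Interface

Orientations are given as [roll, pitch, yaw] about the fixed x, y, z axes, in that order (R = Rz(yaw) Ry(pitch) Rx(roll)).
In Python, from station import r gives the robot as it stands. The module is installed in compiled form; this text tells all that it offers.
- The arm moves only by the tool move_arm, never from a script. Its argument "commands" is a list of rows, each a list of 2 entries, a list of its own where there are three numbers: the shift along the tool's x, y, z in m, then the turn, a rotation vector about the tool's x, y, z in degrees. A call has 1 to 20 rows; each row is the pose to reach, as a shift and turn from the pose commanded when the call began, along the tool's axes at that moment; what a row does not reach only later rows make up. A row lasts 1/8 s, in which the tool goes at most 62.5 mm and 10.7 degrees, less where a joint would pass 70% of its speed; a pose out of reach is approached as far as the arm can. A call with a gripper value outside its range is refused whole. "fingers" is the closure, from -1 (fully open) to 1 (shut), set as the call begins (left out, the last holds). The fingers move at their own pace and stop on an object; the grip force is fixed at half the most. Time passes only in rows, so rows that repeat a pose let the fingers close. It gives the time, the measured TCP pose, the force, the opening and the grip force at its end, in the units of the state.
- r.sense(): the state, without advancing time (a new reading comes with each control period).
- r.snapshot(name): name is "side" or "top"; returns (picture, depth): 480x640x3 uint8, red, green, blue; 480x640 float32, mm along the optical axis (not along the pixel's ray), 0 where there is no reading.
- r.calibration(name): a dict with "fx", "fy", "cx", "cy" (pixels), "rvec" (rotation vector, rad) and "tvec" (3), from world to camera coordinates, as OpenCV has them. Camera axes: x right, y down, z forward; pixel columns grow to the right and rows downward; lengths in mm; the calibration is good to about 2 mm. A picture is of the moment at which its call begins. calibration takes no time and is no camera call.
- r.job_done(): hands the job in; it is judged then, once.
The state is a dict: "time_s": time; "joints": joint angles; "qvel": joint speeds; "effort": joint torques, N m; "position": TCP position; "ee_rot": TCP orientation; "wrist_force": force on the tool from outside, world axes, zero at the start; "ft_torque": the same for the moment, N m; "opening": finger opening in mm; "grasp_force": force on a finger pad.
Only numpy, scipy, OpenCV 4.12 (cv2) and the standard library are available. Lean on these libraries where they do the work, as an engineer would, in place of code of your own. Each camera call takes 0.05 s, during which the arm holds its last target. There are 200 camera calls.

## Task

Push the wide, squat tub that stands on the light box into the open mouth of the wooden V-shaped jar steady until it is fully home, resting against both rails. Keep it standing on the surface all the way (slide it, do not lift or tip it), and leave the smaller jar beside it where it stands.

Things in the scene. Friction and masses are not known exactly. Their poses are not given: they have to be found in the camera images.
- wide_tub_center (a point): centre (half-way up, on the axis) of the wide squat pigment tub with screw lid: upright, round, 80 mm across, 68 mm high, about 0.14 kg, the widest of the jars, too wide to grasp well, loose on the surface. It stands before the mouth of the steady, left or right of the middle. z is up.
- steady_seat (a point): where the tub's centre is when it rests on both rails, 34 mm up. The steady: a fixed wooden V of two rails 115 mm long, 16 thick, 38 high, no floor (the tub slides on the work surface). Axes: x along the middle line into the V (the way the tub goes in), y left, z up. Rails at 40 degrees to x; inner faces meet 62 mm beyond the seat (+x); mouth 148 mm wide, 26 mm before the seat (-x).
- small_jar_center (a point): centre (half-way up) of the smaller round screw-lid jar, 66 mm across and 60 mm high, upright and loose, which stands about 14 cm to one side of the tub, before the steady. It is to be left alone.
Mind the look-alikes: they are no part of the job. What is shaped like the part that bears wide_tub_center but blue or green is not meant.

How it is judged (in metres and radians):
At the end, for the whole second after the job is handed in: The wide tub stands upright (within 10 degrees) on the surface, its centre within 12 mm of the seat between the two rails (horizontally), and the smaller jar is within 25 mm of where it started (horizontal distance between wide_tub_center and steady_seat below 0.012 m and height (world z) of wide_tub_center below 0.042 m and angle between wide_tub_center's own z axis and vertical below 0.17 rad and distance of small_jar_center from where it was at the start of the episode below 0.025 m); the robot touches nothing.
It fails at once if the tub is lifted more than 15 mm off the surface (height (world z) of wide_tub_center above 0.049 m).
It fails at once if the tub is tipped by more than 20 degrees (angle between wide_tub_center's own z axis and vertical above 0.35 rad).
It fails at once if the smaller jar is pushed more than 25 mm from its place (distance of small_jar_center from where it was at the start of the episode above 0.025 m).
It also fails if it takes over 32 s, if anything falls off the work surface, if the arm or the gripper's body presses on something with over 40 N, if the wrist force passes 120 N, or if a joint passes its speed limit or range.

## Working session

There is one attempt and no reset: what is moved stays moved. The work goes in short steps, Python scripts to look and compute and a tool call to move; the robot and the scene stay as the last step left them, time stands still between calls to the robot, and variables do not carry over. Pictures are saved under pics/ and viewed, at most 10 in all, crops included, and the job is handed in when it is done.

Besides the shell and the picture viewer there is one more tool, called after "Emit:" as a command line: name --argument value ..., lists and objects as JSON in quotes. move_arm: Moves the arm, as the interface text tells. Its arguments: {"type":"object","properties":{"commands":{"type":"array"},"fingers":{"type":"number"}},"required":["commands"]}

```bash
mkdir -p pics; cat > h.py <<'E'
import numpy as np, cv2
from station import r
def snap(n,f):
    p,d=r.snapshot(n); cv2.imwrite(f'pics/{f}.png',p[:,:,::-1]); np.save(f'pics/{f}.npy',d); return p,d
def world(n,d):
    c=r.calibration(n); R=cv2.Rodrigues(np.array(c['rvec'],float))[0]; t=np.array(c['tvec'],float).ravel()
    v,u=np.indices(d.shape); P=np.stack([(u-c['cx'])/c['fx']*d,(v-c['cy'])/c['fy']*d,d],-1)
    return (P-t)@R
E
python3 - <<'E'
from h import *
for n in('top','side'): snap(n,n+'0')
s=r.sense(); print(s['position'],s['ee_rot'],s['time_s'],s['opening'])
for n in('top','side'): print(r.calibration(n))
E
```

```text
[142.22746531 608.1021668  246.58968141] [ 1.79889062e+02 -6.01873729e-03 -1.31748143e+01] 0.1 86.91406573235652
{'fx': 442.62231594403266, 'fy': 442.62231594403266, 'cx': 312.60308424137935, 'cy': 241.22187772299563, 'rvec': array([ 2.14555732, -2.14387744,  0.14232036]), 'tvec': array([-37.49512572, 554.56071347, 834.1748447 ])}
{'fx': 451.8338018138063, 'fy': 451.8338018138063, 'cx': 318.13400782566345, 'cy': 243.82772702656507, 'rvec': array([ 2.54336523, -0.41652653,  0.13690835]), 'tvec': array([-500.80544254,  131.1505398 ,  821.21490696])}
```

View pics/top0.png

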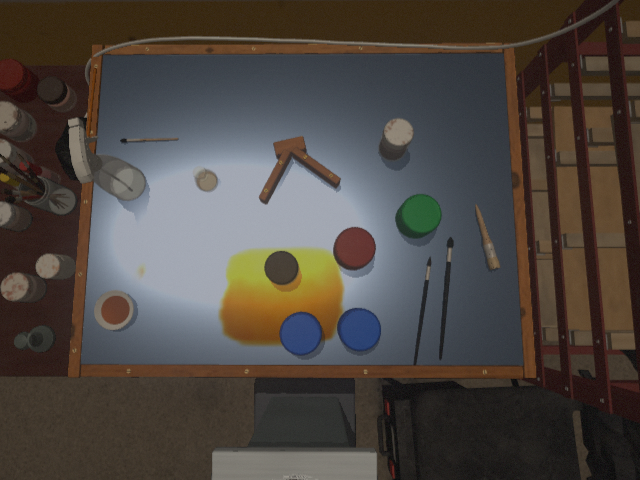

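View pics/side0.png

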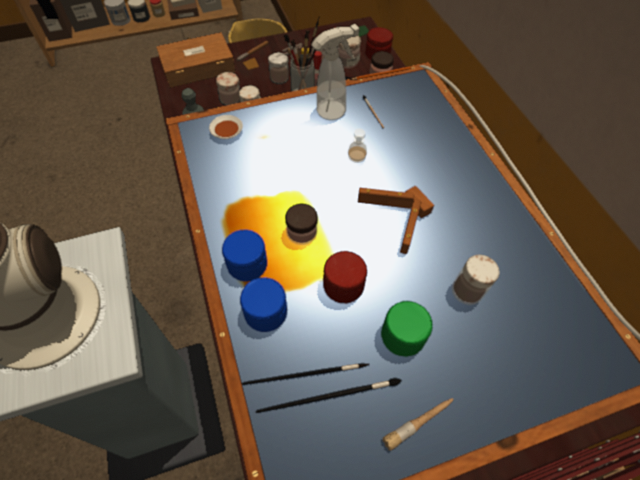

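The top view shows the red tub at (355,248), the dark small jar at (281,267) and the wooden V with its apex near (290,145), opening downward. The blue and green tubs are the look-alikes. The side view agrees: tub at (345,276), jar at (301,222), V at (405,205). Next I measure them.

```bash
cat > meas.py <<'E'
from h import *
def circ(W,m,z):  # fit circle to lid-plane pixels
    k=m&(abs(W[...,2]-z)<8); n,l,st,_=cv2.connectedComponentsWithStats(k.astype(np.uint8)); k=l==1+np.argmax(st[1:,4])
    return cv2.minEnclosingCircle(W[k][:,:2].astype(np.float32)), np.median(W[k][:,2]), W[k][:,:2].mean(0)
def run(f,n='top',boxes=True):
    p=cv2.imread(f'pics/{f}.png'); d=np.load(f'pics/{f}.npy'); W=world(n,d); h=cv2.cvtColor(p,cv2.COLOR_BGR2HSV)
    return p,h,W
E
python3 - <<'E'
from meas import *
for n in ('top','side'):
    p,h,W=run(n+'0',n); box=((W[...,0]>250)&(W[...,0]<800)&(abs(W[...,1])<350))
    H,S,V=cv2.split(h)
    red=((H<6)|(H>172))&(S>110)&(V>40)&box; print(n,'red',circ(W,red,68))
    dark=(V<90)&box&(abs(W[...,2]-60)<10)
    a=(281,267) if n=='top' else (301,216); u,v=a
    w=np.zeros_like(dark); w[v-25:v+25,u-25:u+25]=1; print('dark',circ(W,(V<110)&w,60))
    u,v=(300,165) if n=='top' else (397,208); w=np.zeros_like(dark); w[v-45:v+45,u-45:u+45]=1
    k=w&(abs(W[...,2]-38)<9)&(S>60)
    Q=W[k]; print('steady',k.sum(),np.median(Q[:,2]),Q[:,:2].min(0),Q[:,:2].max(0))
    if n=='top':
        o=np.zeros((480,640),np.uint8); o[k]=255
        cv2.imwrite('pics/k.png',cv2.resize(np.hstack([o[110:215,245:350],p[110:215,245:350,1]]),None,fx=3.8,fy=3.8))
E
```

```text
top red (((540.3842163085938, -117.6368637084961), 36.827919006347656), np.float64(67.54605505961095), array([ 539.52283892, -118.03936715]))
dark (((501.3996887207031, 24.057342529296875), 32.2279167175293), np.float64(59.37633463811196), array([501.20782106,  23.49042743]))
steady 1032 37.26597773326644 [638.40301402 -90.1294977 ] [772.69106225  70.64270701]
side red (((539.7070922851562, -117.89727020263672), 38.13452911376953), np.float64(67.34979454921634), array([ 538.38369525, -119.58625369]))
dark (((502.30389404296875, 24.628202438354492), 31.63456916809082), np.float64(59.24354203103764), array([501.06452679,  22.18300063]))
steady 988 37.063542641455484 [638.30631553 -90.18714828] [775.41992922  70.69131524]
```

View pics/k.png

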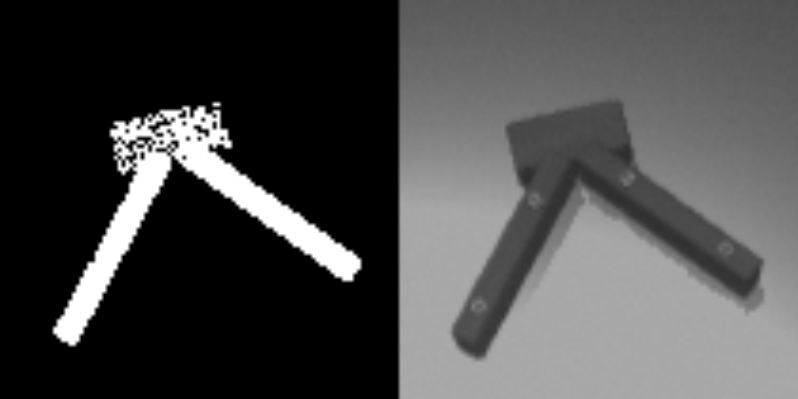

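The mask shows both rail tops cleanly, with the back block as a speckled patch at the apex. I fit each rail's centre line and offset it 8 mm inward to get the seat.

```bash
python3 - <<'E'
from meas import *
from scipy.optimize import least_squares
for n in ('top','side'):
    p,h,W=run(n+'0',n); u,v=(300,165) if n=='top' else (397,208)
    w=np.zeros((480,640),bool); w[v-45:v+45,u-45:u+45]=1
    k=w&(abs(W[...,2]-38)<5)&(h[...,1]>60)&(W[...,0]<728); Q=W[k][:,:2]
    L=[]
    for s in (1,-1):
        c=Q[(Q[:,1]-10)*s>0] if 0 else None
        nn,l,st,_=cv2.connectedComponentsWithStats(k.astype(np.uint8)); ids=1+np.argsort(-st[1:,4])[:2]
    T=[W[l==i][:,:2] for i in ids]; T.sort(key=lambda a:-a[:,1].mean())
    for a in T:
        f=cv2.fitLine(a.astype(np.float32),cv2.DIST_L2,0,.01,.01).ravel().astype(float); dd=f[:2]*np.sign(f[0]); L.append((dd,f[2:]))
        r_=(a-f[2:])@np.array([-dd[1],dd[0]]); print(n,len(a),'ang',np.degrees(np.arctan2(dd[1],dd[0])),'width',np.ptp(np.percentile(r_,[2,98])))
    ax=L[0][0]+L[1][0]; ax/=np.linalg.norm(ax); 
    A=[];b=[]
    for (dd,c),s in zip(L,(1,-1)):   # inward normal
        nm=np.array([-dd[1],dd[0]]); nm*= np.sign(nm@np.array([ax[1],-ax[0]])*s)
        A.append(nm); b.append(nm@c+8+40)
    seat=np.linalg.solve(A,b); print('seat',seat,'axis deg',np.degrees(np.arctan2(ax[1],ax[0])))
    tub=np.array([540.,-118]); dl=seat-tub; print('tub->seat',dl,'in axes',dl@ax,dl@np.array([-ax[1],ax[0]]))
    ends=[a[np.argsort(a@ax)[:10]].mean(0) for a in T]; print('mouth ends',ends)
s=r.sense(); print(s['position'],s['ee_rot'])
E
```

```text
top 338 ang -26.87761602083792 width 13.578813222076679
top 305 ang 54.36907638029653 width 14.199483716007176
seat [676.89058841  -6.46690908] axis deg 13.745730330105017
tub->seat [136.89058841 111.53309092] in axes 159.47178068874265 75.81170574764278
mouth ends [array([640.52865697,  62.14528133]), array([675.23028571, -83.6183364 ])]
side 291 ang -27.10709587763255 width 12.929032474068363
side 267 ang 54.10225973946743 width 13.68825586579794
seat [676.27421144  -6.03862675] axis deg 13.497582506176549
tub->seat [136.27421144 111.96137325] in axes 158.64255629324933 77.06198242837266
mouth ends [array([641.2703141 ,  62.50945819]), array([675.2552188 , -83.21723045])]
[142.22746531 608.1021668  246.58968141] [ 1.79889062e+02 -6.01873729e-03 -1.31748143e+01]
```

Both cameras agree: tub at (540,-118) with its top at 67.5 mm, seat at (676.5,-6), V axis at 13.6°, rails 81° apart. A straight push toward 39° stays inside the mouth and moves away from the small jar. I will half-close the fingers as a two-point cradle and approach from behind the tub, using the tool's -x side to push.

Emit:
move_arm --commands '[[[0.045,0.029,0],[0,0,7.5]],[[0.09,0.058,0],[0,0,15]],[[0.135,0.087,0],[0,0,22.5]],[[0.18,0.116,0],[0,0,30]],[[0.225,0.146,0],[0,0,37.5]],[[0.27,0.175,0],[0,0,45]],[[0.316,0.204,0],[0,0,52.5]],[[0.361,0.233,0],[0,0,60]],[[0.378,0.281,0],[0,0,67.5]],[[0.395,0.329,0],[0,0,75]],[[0.412,0.377,0],[0,0,82.5]],[[0.429,0.425,0],[0,0,90]],[[0.447,0.473,0],[0,0,97.5]],[[0.464,0.521,0],[0,0,105]],[[0.481,0.57,0],[0,0,112.5]],[[0.498,0.618,0],[0,0,120]],[[0.515,0.666,0],[0,0,127.4]],[[0.515,0.666,0],[0,0,127.4]],[[0.515,0.666,0],[0,0,127.4]]]' --fingers 0

```text
time_s: 2.48
position: [491.7, -157.2, 247.1]
ee_rot: [179.9, -0.0, -140.6]
wrist_force: [-0.4, 0.6, -0.1]
opening: 43.6
grasp_force: 0.0
```

```bash
python3 - <<'E'
from meas import *
a=np.radians(39.4); e=np.array([np.cos(a),np.sin(a)]); nrm=np.array([-e[1],e[0]])
for n in('top','side'):
    p,h,W=run(n+'0',n); D=W[...,:2]-np.array([491.7,-157.2]); X=D@e; Y=D@nrm
    for z in (15,80):
        m=(abs(X)<(14 if z<20 else 45))&(abs(Y)<(42 if z<20 else 100))&(W[...,2]>z)&(W[...,2]<300); print(n,z,m.sum(), W[m].mean(0) if m.any() else '')
E
```

```text
top 15 0 
top 80 0 
side 15 0 
side 80 0
```

The footprint is clear, so I descend to TCP z = 40, with the tips 15 mm up.

Emit:
move_arm --commands '[[[0,0,0.04],[0,0,0]],[[0,0,0.08],[0,0,0]],[[0,0,0.12],[0,0,0]],[[0,0,0.16],[0,0,0]],[[0,0,0.185],[0,0,0]],[[0,0,0.2],[0,0,0]],[[0,0,0.207],[0,0,0]],[[0,0,0.207],[0,0,0]]]'

```text
time_s: 3.48
position: [492.5, -156.9, 40.9]
ee_rot: [-180.0, 0.0, -140.5]
wrist_force: [0.0, -0.3, 1.3]
opening: 44.2
grasp_force: 0.0
```

Emit:
move_arm --commands '[[[-0.008,0,0],[0,0,0]],[[-0.015,0,0],[0,0,0]],[[-0.02,0,0],[0,0,0]],[[-0.025,0,0],[0,0,0]],[[-0.032,0,0],[0,0,0]],[[-0.04,0,0],[0,0,0]],[[-0.048,0,0],[0,0,0]],[[-0.056,0,0],[0,0,0]],[[-0.064,0,0],[0,0,0]],[[-0.072,0,0],[0,0,0]],[[-0.08,0,0],[0,0,0]],[[-0.088,0,0],[0,0,0]],[[-0.096,0,0],[0,0,0]],[[-0.104,0,0],[0,0,0]],[[-0.112,0,0],[0,0,0]],[[-0.12,0,0],[0,0,0]],[[-0.128,0,0],[0,0,0]],[[-0.136,0,0],[0,0,0]],[[-0.142,0,0],[0,0,0]],[[-0.146,0,0],[0,0,0]]]'

```text
time_s: 5.98
position: [605.1, -64.3, 40.5]
ee_rot: [180.0, -0.0, -140.6]
wrist_force: [-0.7, -2.3, 1.0]
opening: 43.7
grasp_force: 0.9
```

```bash
python3 - <<'E'
from h import *
for n in('top','side'): snap(n,n+'1')
a=cv2.imread('pics/top1.png')[100:380,180:480]; b=cv2.imread('pics/side1.png')[100:380,200:500]
cv2.imwrite('pics/c1.png',cv2.resize(np.hstack([a,b]),None,fx=1.3,fy=1.3))
E
```

```text
(no output)
```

View pics/c1.png

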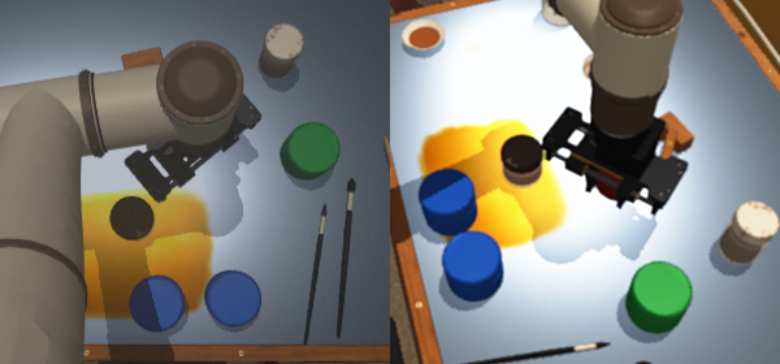

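The view from above is blocked by the gripper. In the crop a bit of red tub shows under it at about (607,190), and the small jar has not moved. The force is low, so I continue slowly for the last 50 mm.

Emit:
move_arm --commands '[[[-0.006,0,0],[0,0,0]],[[-0.012,0,0],[0,0,0]],[[-0.018,0,0],[0,0,0]],[[-0.024,0,0],[0,0,0]],[[-0.029,0,0],[0,0,0]],[[-0.033,0,0],[0,0,0]],[[-0.037,0,0],[0,0,0]],[[-0.041,0,0],[0,0,0]],[[-0.043,0,0],[0,0,0]],[[-0.045,0,0],[0,0,0]],[[-0.046,0,0],[0,0,0]],[[-0.047,0,0],[0,0,0]]]'

```text
time_s: 7.58
position: [641.1, -34.7, 40.6]
ee_rot: [180.0, -0.0, -140.6]
wrist_force: [-0.6, -1.1, 0.5]
opening: 43.3
grasp_force: 0.6
```

Emit:
move_arm --commands '[[[-0.001,0,0],[0,0,0]],[[-0.002,0,0],[0,0,0]],[[-0.003,0,0],[0,0,0]],[[-0.003,0,0],[0,0,0]]]'

```text
time_s: 8.07
position: [643.6, -32.6, 40.6]
ee_rot: [-180.0, 0.0, -140.6]
wrist_force: [-1.5, -0.5, 0.8]
opening: 43.6
grasp_force: 0.4
```

Emit:
move_arm --commands '[[[-0.001,0,0],[0,0,0]],[[-0.002,0,0],[0,0,0]],[[-0.002,0,0],[0,0,0]]]'

```text
time_s: 8.45
position: [645.2, -31.4, 40.6]
ee_rot: [-180.0, 0.0, -140.6]
wrist_force: [-0.9, -0.2, 0.9]
opening: 43.5
grasp_force: 0.4
```

Emit:
move_arm --commands '[[[-0.001,0,0],[0,0,0]],[[-0.002,0,0],[0,0,0]],[[-0.003,0,0],[0,0,0]],[[-0.003,0,0],[0,0,0]]]'

```text
time_s: 8.95
position: [646.3, -30.3, 40.5]
ee_rot: [179.9, -0.1, -140.6]
wrist_force: [-3.4, -4.0, 2.1]
opening: 43.7
grasp_force: 2.3
```

The force is rising and the arm lags its target, so the tub is in contact. I press slightly more, then back off, lift and check.

Emit:
move_arm --commands '[[[-0.001,0,0],[0,0,0]],[[-0.002,0,0],[0,0,0]],[[-0.002,0,0],[0,0,0]]]'

```text
time_s: 9.32
position: [646.5, -30.1, 40.4]
ee_rot: [179.9, -0.3, -140.6]
wrist_force: [-6.6, -7.3, 4.2]
opening: 43.3
grasp_force: 3.9
```

Emit:
move_arm --commands '[[[0.004,0,0],[0,0,0]],[[0.012,0,0],[0,0,0]],[[0.025,0,0],[0,0,0]],[[0.04,0,0],[0,0,0]],[[0.055,0,0],[0,0,0]],[[0.055,0,0],[0,0,0]],[[0.055,0,-0.04],[0,0,0]],[[0.055,0,-0.09],[0,0,0]],[[0.075,0,-0.14],[0,0,0]],[[0.11,0,-0.18],[0,0,0]],[[0.15,0,-0.2],[0,0,0]],[[0.2,0,-0.2],[0,0,0]],[[0.25,0,-0.2],[0,0,0]],[[0.25,0,-0.2],[0,0,0]]]'

```text
time_s: 11.08
position: [453.7, -188.4, 241.2]
ee_rot: [-180.0, 0.0, -140.7]
wrist_force: [0.3, -0.3, 0.0]
opening: 43.7
grasp_force: 0.0
```

```bash
python3 - <<'E'
from h import *
from meas import *
for n in('top','side'):
    snap(n,n+'2'); p,h,W=run(n+'2',n); H,S,V=cv2.split(h); box=((W[...,0]>250)&(W[...,0]<800)&(abs(W[...,1])<350))
    try: print(n,'red',circ(W,((H<6)|(H>172))&(S>110)&(V>40)&box,68))
    except Exception as e: print(e)
    a=(281,267) if n=='top' else (301,216); u,v=a; w=np.zeros_like(box); w[v-25:v+25,u-25:u+25]=1
    try: print('dark',circ(W,(V<110)&w,60))
    except Exception as e: print(e)
a=cv2.imread('pics/top2.png')[100:380,180:480]; b=cv2.imread('pics/side2.png')[100:380,200:500]
cv2.imwrite('pics/c2.png',cv2.resize(np.hstack([a,b]),None,fx=1.3,fy=1.3))
E
```

```text
top red (((680.75390625, -5.7094926834106445), 37.63864517211914), np.float64(67.24209861339482), array([679.88064172,  -6.37891885]))
attempt to get argmax of an empty sequence
side red (((677.4797973632812, -5.681183338165283), 39.41887283325195), np.float64(67.44231420041893), array([676.82097618,  -8.0896183 ]))
attempt to get argmax of an empty sequence
```

View pics/c2.png

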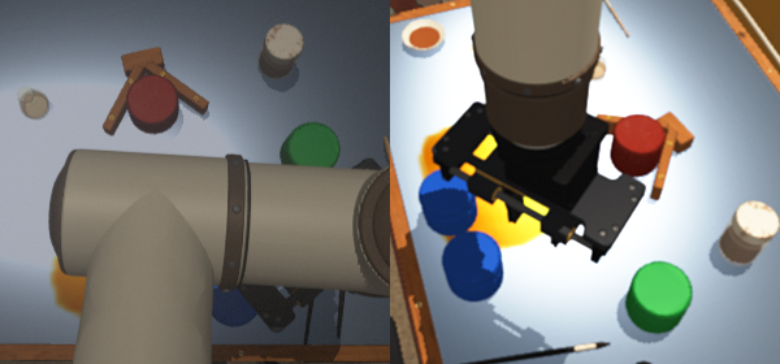

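The tub sits against both rails at (679,-6), about 2 to 3 mm from my estimate of the seat, upright with its top at 67 mm. The small jar is hidden in these views, but it was unmoved in the mid-push picture and the later path stayed well clear of it.

```bash
python3 -c "
from station import r
print(r.job_done())"
```

```text
the job is handed in; nothing more can be done
None
```

The wide tub is home against both rails, about 2–3 mm from the measured seat and standing upright; the job is handed in, but the small jar was hidden in the last pictures, so I did not re-measure it (unmoved when last seen mid-push).

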